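# Sterilise a returned room key

## Task

A guest has left a brass room key lying on the front desk: lay it flat inside the steriliser box, then shut the box's lid fully. Only once the lid is down, turn the minutes sleeve on the sloping front back to 3 and leave it clicked in there. Do not knock or shift the bottle, the tankard or the iron doorstop.

Things in the scene. Friction and masses are not known exactly. Their poses are not given: they have to be found in the camera images.
- steriliser: White tabletop UV steriliser for keys, fixed, 255 mm deep (its x), 240 mm wide (y), 105 mm high without lid. Origin: centre of underside; z up, front is -x. The front 90 mm is a console whose face slopes 30 degrees from horizontal, from 53 mm high at x = -127.5 mm up to 105 mm at x = -37.5 mm, and carries the minutes sleeve. Behind it is an open-topped chamber.
- chamber (a point): Centre of the chamber floor (50 mm above the desk), axes as the steriliser's. Inside, the chamber is 138 mm (x) by 200 mm (y) and 55 mm deep from rim to floor; its walls are 16 mm thick at the front, 20 mm at the sides, 11 mm at the back.
- lid (a joint): Angle of the steriliser's lid in rad: 0 fully shut on the rim, 1.57 upright, stop at 1.75. A stiff hinge along the back keeps it where it is left; about 1 to 5 N at its free edge moves it. It starts about upright. It is a panel 236 mm wide, 155 mm from hinge to free edge, 14 mm thick, its outer face 14 mm from the hinge line's plane; an aluminium lip 20 mm thick forms the last 14 mm.
- lid_hinge (a point): On the lid's hinge line, at the middle of its width: 123.5 mm behind (+x) the steriliser's origin and 105 mm above the desk, the line running along the steriliser's y at the level of the lid's underside. It turns with the lid. Shut, the lid lies from 105 to 119 mm above the desk (lip to 125 mm) and reaches 155 mm forward of the hinge.
- lid_edge (a point): Middle of the lid's free edge, on the aluminium lip, 10 mm above the lid's underside; moves with the lid.
- dial (a joint): Setting of the minutes sleeve in rad: its number x 0.5236 (3 = 1.571, 10 = 5.236; stops at 0 and 10). Clockwise as seen facing the panel makes it grow. A sprung detent clicks at every number (each 0.5236 rad) and pulls the released sleeve in from up to 0.2 rad either side; turning it takes about 0.12 N m. It starts on a number from 5 to 10.
- dial_grip (a point): On the sleeve's axis, 30 mm out from the sloping panel. z points straight out of the panel, 30 degrees from vertical, leaning to the front; x points to the sleeve's own 0 and turns with it. The sleeve is a fluted aluminium cylinder, 50 mm in diameter, standing 42 mm out of the panel, with a black flange 77 mm in diameter, 4 mm thick, at its foot.
- index (a point): Where the fixed white wedge mark on the panel meets the flange, at the flange's uphill side: the number next to it is the one set. The flange turns with the sleeve and carries the white numbers 0 to 10 counter-clockwise, one every 30 degrees, with a small plain steel bar in the empty place between 10 and 0.
- key: Loose brass key lying flat, 108 mm long, 10 mm thick, about 0.12 kg. Origin: underside of its middle, below the shank's centre line, close to its centre of mass. x runs along the shank to the bit end (+54 mm); the ring-shaped bow, 40 mm across, lies at -54 to -14 mm. The shank, 10 mm in diameter, is clear to grip from -9 to +33 mm; the bit stands 22 mm out to +y at +35 to +49 mm.
- key_bow (a point): Centre of the key's ring-shaped bow, at mid thickness.
- key_bit (a point): On the key's shank near the bit end, 48 mm from the middle, at mid thickness.
- bottle: Tall green glass bottle, loose, upright, 74 mm in diameter and 290 mm tall. Origin: centre of its underside.
- tankard: Pewter tankard, loose, upright, 90 mm in diameter and 115 mm tall, with a loop handle reaching 82 mm from its axis on its +y side. Origin: centre of its underside.
- doorstop: Horseshoe-shaped iron doorstop, loose, lying flat, about 112 by 112 mm and 22 mm thick, 1.4 kg. Origin: centre of the curve, underside; it opens to its -x.
- key_stand: Dark wooden slotted stand, fixed, 190 mm (its x) by 62 mm (y), 54 mm tall, with four brass keys upright in it, 126 mm high in all. Origin: centre of its underside.
There are look-alikes about, which are no part of the job. Several things have the shape of the key; the one meant has the colours described above.

How it is judged (in metres and radians):
On the way, in this order (a step that is already met when the one before it is completed fails the run):
1. the key lies flat in the chamber, let go, with the lid still open (x of key_bow in the frame of chamber between -0.069 and 0.069 m and y of key_bow in the frame of chamber between -0.1 and 0.1 m and z of key_bow in the frame of chamber between 0 and 0.02 m and x of key_bit in the frame of chamber between -0.069 and 0.069 m and y of key_bit in the frame of chamber between -0.1 and 0.1 m and z of key_bit in the frame of chamber between 0 and 0.02 m and contact force between the fingers and key below 0.2 N and value of joint lid above 0.3 rad), for 0.2 s.
2. the lid is fully shut over the key (x of key_bow in the frame of chamber between -0.069 and 0.069 m and y of key_bow in the frame of chamber between -0.1 and 0.1 m and z of key_bow in the frame of chamber between 0 and 0.02 m and x of key_bit in the frame of chamber between -0.069 and 0.069 m and y of key_bit in the frame of chamber between -0.1 and 0.1 m and z of key_bit in the frame of chamber between 0 and 0.02 m and value of joint lid below 0.04 rad), for 0.2 s.
3. with the lid shut, the minutes sleeve is clicked in at 3 (value of joint lid below 0.04 rad and value of joint dial between 1.471 and 1.671 rad), for 0.2 s.
At the end, for the whole second after the job is handed in: The key lies in the chamber, bow and bit end within its walls and under 20 mm above its floor, at rest; the lid is shut within 0.04 rad; the sleeve rests at 3 within 0.1 rad (a fifth of a step); bottle, tankard and doorstop stand within 25 mm of where they were (all of step 3 and x of key_bow in the frame of chamber between -0.069 and 0.069 m and y of key_bow in the frame of chamber between -0.1 and 0.1 m and z of key_bow in the frame of chamber between 0 and 0.02 m and x of key_bit in the frame of chamber between -0.069 and 0.069 m and y of key_bit in the frame of chamber between -0.1 and 0.1 m and z of key_bit in the frame of chamber between 0 and 0.02 m and velocity of joint dial between -0.1 and 0.1 rad/s and linear speed of key below 0.02 m/s); the robot touches nothing.
It fails at once if the minutes were set (below 4.5) while the lid was still open (value of joint lid above 0.1 rad and value of joint dial below 2.25 rad).
It fails at once if the bottle was knocked or shifted by more than 25 mm (distance of bottle from where it was at the start of the episode above 0.025 m or angle between bottle's own z axis and vertical above 0.3 rad).
It fails at once if the tankard was knocked or shifted by more than 25 mm (distance of tankard from where it was at the start of the episode above 0.025 m or angle between tankard's own z axis and vertical above 0.3 rad).
It fails at once if the doorstop was shifted by more than 25 mm (distance of doorstop from where it was at the start of the episode above 0.025 m).
It also fails if it takes over 72 s, if anything falls off the work surface, if the arm or the gripper's body presses on something with over 40 N, if the wrist force passes 120 N, or if a joint passes its speed limit or range.

## Robot

A 7-joint arm with a two-finger parallel gripper is mounted at the origin on the work surface. World frame = base frame: x ahead of the robot, y to its left, z up, the work surface at z = 0. Lengths are in mm, angles in rad, forces in N, time in s.
With the tool pointing down it reaches from about 425 to 800 mm from the base axis. Payload 8.3 kg.
Tool frame: the origin (TCP) lies between the finger pads; the fingertips stand 22 mm ahead of it and the grasp point (between the pads) lies 3 mm ahead of it (arm.tips_ahead is the distance from the TCP to the fingertips, in mm); y points along the fingers, x is the direction in which the jaws open and shut, and the axes are right-handed (so a half turn about y gives the same grasp; the last joint's range is limited). The gripper opens to 85 mm and grips with 20 to 120 N. Pads are 22 mm wide; open, the fingers measure 114 mm over their backs; the gripper's body (76 mm by 85 mm) begins 54 mm behind the grasp point. The pads swing forward as they close: fully open they stand 13 mm farther back than shut.
Start: joints at [1.079, 0.383, 0.016, 1.37, -0.006, 1.388, -0.046], TCP at [259.895, -568.383, 253.279] pointing down, gripper open.
Joint ranges: [-2.95, 2.95], [-0.25, 2.06], [-1.52, 1.56], [0.18, 2.33], [-1.44, 4.58], [0.02, 2.06], [-3.01, 3.01]. Speed limits (rad/s): [2.39, 2.39, 3.01, 3.01, 3.14, 3.14, 3.14].

## Interface

Orientations are given as a unit quaternion [x, y, z, w].
In Python, from bench import arm gives the robot as it stands.
- The arm moves only by the tool apply_moves, never from a script. Its argument "steps" is a list of rows, each a list of 7 numbers: the opening, from -1 (shut) to 1 (fully open), then the shift along the tool's x, y, z in mm, then the turn, a rotation vector about the tool's x, y, z in rad. In form: [[grip, dx, dy, dz, ax, ay, az], ...]. A call has 1 to 8 rows; each row shifts and turns the pose as measured when the row begins, along the tool's axes as they then stand; what a row does not reach is not made up. A row lasts 1/10 s, in which the tool goes at most 50 mm and 8.59 degrees, less where a joint would pass 70% of its speed; a pose out of reach is approached as far as the arm can. A call with a gripper value outside its range is refused whole. The fingers move at their own pace and stop on an object; the grip force is fixed at half the most. Time passes only in rows, so rows that do not move let the fingers close. It gives the time, the measured TCP pose, the force and the opening at its end, in the units of the state.
- arm.read_state(): the state, without advancing time (a new reading comes with each control period).
- arm.grab_frame(name): name is "scene" or "top" or "wrist"; returns a dict with "color" (400x640x3 uint8, red, green, blue), "camera_matrix" (3x3 intrinsics, pixels), "k1" (the pictures are not rectified: a ray, as slopes to the right and down, at radius r is drawn at 1 + k1 r^2 times it, then the intrinsics apply), "pose" (4x4, takes a point from camera to world coordinates). Camera axes: x right, y up, looking along -z (the intrinsics and any distortion apply to the point x, -y, -z); pixel columns grow to the right and rows downward; lengths in mm; the calibration is good to about 2 mm. A picture is of the moment at which its call begins. There is no depth.
- arm.finish_job(): hands the job in, once; it reports no verdict.
The state is a dict: "clock": time; "joint_positions": joint angles; "dq": joint speeds; "joint_torque": joint torques, N m; "tool_pos": TCP position; "orientation": TCP orientation; "force": force on the tool from outside, world axes, zero at the start; "moment": the same for the moment, N m; "gripper_width": finger opening in mm.
Only numpy, scipy, OpenCV 4.12 (cv2) and the standard library are available. Lean on these libraries where they do the work, as an engineer would, in place of code of your own. Each camera call takes 0.05 s, during which the arm holds its last target. There are 200 camera calls.

## Working session

There is one attempt and no reset: what is moved stays moved. The work goes in short steps, Python scripts to look and compute and a tool call to move; the robot and the scene stay as the last step left them, time stands still between calls to the robot, and variables do not carry over. Pictures are saved under pics/ and viewed, about 8 in all and at most 12, crops included, and the job is handed in when it is done.

Besides the shell and the picture viewer there is one more tool, called after "Call:" by a JSON object that holds its "method" and its "body", one argument or row to a line. apply_moves: Moves the arm, as the interface text tells. Its arguments: {"type":"object","properties":{"steps":{"type":"array"}},"required":["steps"]}

```bash
mkdir -p pics; cat > h.py <<'E'
import numpy as np, cv2
from scipy.spatial.transform import Rotation as R
from bench import arm
def grab(n,f=None):
    d=arm.grab_frame(n)
    if f: cv2.imwrite('pics/'+f,cv2.cvtColor(d['color'],cv2.COLOR_RGB2BGR))
    return d
def ray(d,u,v):
    K=np.array(d['camera_matrix']);k=d['k1'];P=np.array(d['pose'])
    a=np.array([(u-K[0,2])/K[0,0],(v-K[1,2])/K[1,1]]);s=a.copy()
    for _ in range(20): s=a/(1+k*(s@s))
    r=P[:3,:3]@np.array([s[0],-s[1],-1.]);return P[:3,3],r/np.linalg.norm(r)
def onz(d,u,v,z):
    o,r=ray(d,u,v);return o+r*(z-o[2])/r[2]
def proj(d,p):
    K=np.array(d['camera_matrix']);P=np.array(d['pose'])
    c=P[:3,:3].T@(np.array(p,float)-P[:3,3]);s=np.array([c[0],-c[1]])/-c[2];s=s*(1+d['k1']*(s@s))
    return K[:2,:2]@s+K[:2,2]
def tri(d1,p1,d2,p2):
    o1,a=ray(d1,*p1);o2,b=ray(d2,*p2)
    t=np.linalg.lstsq(np.c_[a,-b],o2-o1,rcond=None)[0];x=o1+a*t[0];y=o2+b*t[1];return (x+y)/2,np.linalg.norm(x-y)
E
python3 - <<'E'
from h import *
import pickle
D={n:grab(n,n+'0.png') for n in('scene','top','wrist')}
pickle.dump(D,open('d0.pkl','wb'))
for n in D: print(n,np.round(D[n]['pose'],2).tolist(),D[n]['camera_matrix'],D[n]['k1'])
print(arm.read_state())
E
```

```text
scene [[0.17, -0.64, 0.75, 1348.83], [0.98, 0.12, -0.13, -227.73], [-0.01, 0.76, 0.65, 769.54], [0.0, 0.0, 0.0, 1.0]] [[402.05343438   0.         313.57692295]
 [  0.         402.05343438 195.55978881]
 [  0.           0.           1.        ]] -0.011038415627190854
top [[0.01, 0.99, -0.14, 414.27], [-1.0, 0.01, -0.0, -95.84], [-0.0, 0.14, 0.99, 1243.53], [0.0, 0.0, 0.0, 1.0]] [[468.75904096   0.         325.1756181 ]
 [  0.         468.75904096 199.25288578]
 [  0.           0.           1.        ]] 0.03323209473925639
wrist [[0.42, 0.88, 0.23, 319.04], [-0.91, 0.4, 0.1, -540.57], [-0.0, -0.26, 0.97, 373.76], [0.0, 0.0, 0.0, 1.0]] [[313.66373028   0.         319.40255187]
 [  0.         313.66373028 191.66421278]
 [  0.           0.           1.        ]] 0.006830984645764363
{'clock': 0.15, 'joint_positions': array([ 1.07911198,  0.38404743,  0.01637723,  1.37090549, -0.00628922,
        1.38821539, -0.04649618]), 'dq': array([ 0.00025907, -0.00180785, -0.00081803, -0.00359828, -0.00041054,
       -0.00052315,  0.00079219]), 'joint_torque': array([ 2.60966430e-03, -6.28158617e+01,  8.45712405e-01, -3.72167516e+01,
        1.65539741e-02,  1.09323731e-02,  5.81160080e-06]), 'tool_pos': array([ 259.73699234, -568.07728603,  252.51036627]), 'orientation': array([-0.59465808,  0.38261436, -0.38169727,  0.59522703]), 'force': array([ 1.19446915,  0.17096459, -0.12435524]), 'moment': array([ 0.03970442, -0.03156637, -0.00705301]), 'gripper_width': 85.62808974528502}
```

View pics/top0.png

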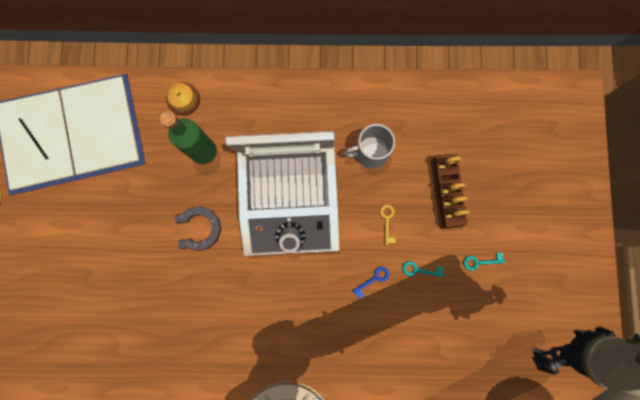

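View pics/scene0.png

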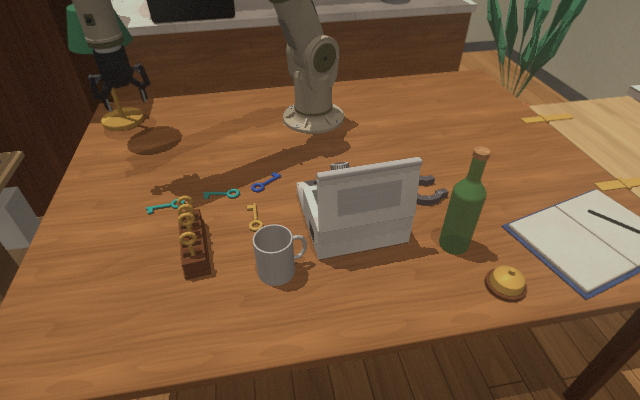

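Top view: the brass key lies at (388,225), with its bow at (388,211) and bit at (390,241). Look-alikes are the blue key (370,282), teal keys (423,270) and (484,262), and the brass keys in the stand (452,190). The steriliser is at (288,195) with its dial at (289,237). I choose the brass one at (388,225) and check it in a close crop.

```bash
python3 - <<'E'
from h import *
import pickle
D=pickle.load(open('d0.pkl','rb'));d=D['top']
im=d['color'][120:300,220:480]
cv2.imwrite('pics/c1.png',cv2.cvtColor(cv2.resize(im,None,fx=3,fy=3,interpolation=cv2.INTER_CUBIC),cv2.COLOR_RGB2BGR))
hsv=cv2.cvtColor(d['color'],cv2.COLOR_RGB2HSV)
m=cv2.inRange(hsv,(18,120,110),(32,255,255))
n,l,s,c=cv2.connectedComponentsWithStats(m)
for i in range(1,n):
    if s[i,4]>15: print(s[i],c[i])
x,y=np.where(l==l[218:236,384:394].max())[::-1]
p=np.array([onz(d,u,v,5)[:2] for u,v in zip(x,y)]);mu=p.mean(0)
w,V=np.linalg.eigh(np.cov((p-mu).T));a=V[:,1];t=(p-mu)@a
print(mu,a,t.min(),t.max(),np.degrees(np.arctan2(a[1],a[0])))
print('mid',mu+a*(t.min()+t.max())/2)
print(R.from_quat(arm.read_state()['orientation']).as_matrix().round(3))
E
```

```text
[168  84  27  26 503] [181.03379722  96.68787276]
[447 157  13   7  53] [453.11320755 159.62264151]
[439 165   7   4  23] [441.86956522 166.52173913]
[451 184  13   5  47] [457.10638298 185.80851064]
[443 189   6   5  23] [445.43478261 191.08695652]
[453 197  14   6  49] [459.6122449  199.04081633]
[444 202   7   4  24] [447.  203.5]
[380 205  16  40 254] [387.58267717 223.94488189]
[455 211  14   4  40] [461.425 212.425]
[446 214   6   4  18] [448.72222222 215.61111111]
[ 520.80918745 -256.4228336 ] [-0.99765159 -0.06849312] -50.77878238813973 52.7323457901247 -176.07255865119348
mid [ 519.83469963 -256.48973642]
[[ 0.416 -0.001  0.909]
 [-0.909  0.001  0.416]
 [-0.002 -1.    -0.   ]]
```

View pics/c1.png

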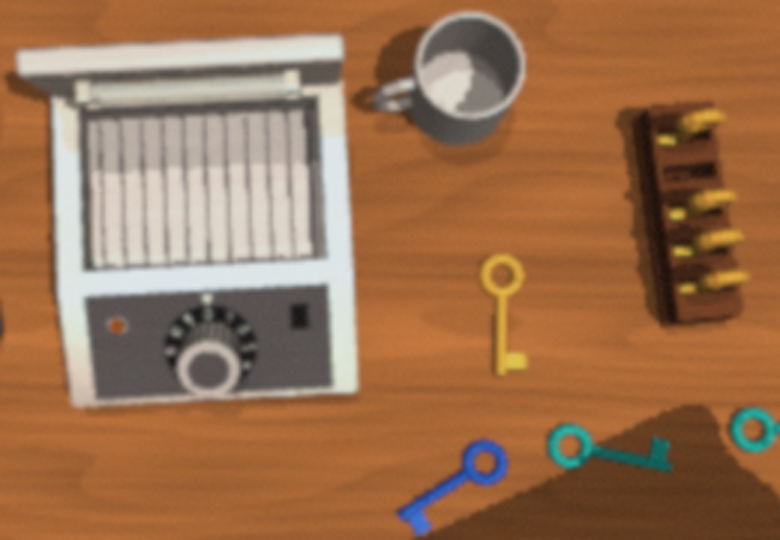

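Crop: brass key confirmed (bow (502,275), shank end (500,372), bit to the right). Lid is up, the chamber inner front rim runs (85,270)–(326,258), and the wedge is at (207,298).

```bash
python3 - <<'E'
from h import *
import pickle
D=pickle.load(open('d0.pkl','rb'));d=D['top']
f=lambda u,v,z: onz(d,220+u/3,120+v/3,z)
for n,u,v,z in [('inFL',84,270,105),('inFR',326,258,105),('frontL',72,405,53),('frontR',357,391,53),('ridgeL',68,297,105),('ridgeR',352,284,105),('lidtopL',18,50,260),('lidtopR',342,35,260),('dialtop',209,368,None or 113),('index',207,302,92),('bow',502,275,5),('shank',500,372,5),('tank',470,65,115),('handle',377,97,60)]:
    print(n,f(u,v,z).round(1))
d=D['scene']
print('bottle',onz(d,456,245,0).round(0))
E
```

```text
inFL [542.7  97.2 105. ]
inFR [554.6 -99.8 105. ]
frontL [434.4 112.2  53. ]
frontR [ 448.5 -127.2   53. ]
ridgeL [520.5 109.4 105. ]
ridgeR [ 533.5 -121.2  105. ]
lidtopL [683.7 123.4 260. ]
lidtopR [ 697.3 -109.2  260. ]
dialtop [463.8  -6.9 113. ]
index [518.7  -2.5  92. ]
bow [ 553.3 -256.     5. ]
shank [ 467.8 -253.6    5. ]
tank [ 714.6 -216.7  115. ]
handle [ 700.2 -142.5   60. ]
bottle [718. 247.   0.]
```

```bash
cat >> h.py <<'E'
def plan(tp,Rt,grip,vmax=45,amax=.14,n=None):
    """print rows towards a target TCP pose, straight line and even turn"""
    s=arm.read_state();p=np.array(s['tool_pos']);M=R.from_quat(s['orientation'])
    tp=np.array(tp,float);w=(M.inv()*Rt).as_rotvec()
    n=n or int(max(np.ceil(np.linalg.norm(tp-p)/vmax),np.ceil(np.linalg.norm(w)/amax),1))
    dw=w/n;D=(tp-p)/n
    print('at',p.round(1),'dpos',(tp-p).round(1),'rotvec',w.round(3),'n',n,'F',s['force'].round(1),'w',round(s['gripper_width'],1),'t',s['clock'])
    for i in range(n):
        print([grip]+(M.inv().apply(D)).round(0).astype(int).tolist()+dw.round(2).tolist());M=M*R.from_rotvec(dw)
def down(yaw):
    """tool y down, tool z at the given yaw (deg)"""
    a=np.radians(yaw);z=np.array([np.cos(a),np.sin(a),0]);y=np.array([0,0,-1.]);return R.from_matrix(np.c_[np.cross(y,z),y,z])
E
python3 -c "
from h import *
plan([514,-255,150],down(-1.6),1)"
```

```text
at [ 259.7 -568.1  252.5] dpos [ 254.3  313.1 -102.5] rotvec [ 0.     0.457 -0.001] n 10 F [ 1.2  0.2 -0.1] w 85.6 t 0.15
[1, -18, 10, 36, 0.0, 0.05, -0.0]
[1, -20, 10, 35, 0.0, 0.05, -0.0]
[1, -21, 10, 34, 0.0, 0.05, -0.0]
[1, -23, 10, 33, 0.0, 0.05, -0.0]
[1, -24, 10, 32, 0.0, 0.05, -0.0]
[1, -26, 10, 31, 0.0, 0.05, -0.0]
[1, -27, 10, 30, 0.0, 0.05, -0.0]
[1, -28, 10, 29, 0.0, 0.05, -0.0]
[1, -30, 10, 27, 0.0, 0.05, -0.0]
[1, -31, 10, 26, 0.0, 0.05, -0.0]
```

Call:
{"method": "apply_moves", "body": {
  "steps": [
    [1,-18,10,36,0,0.05,0],
    [1,-20,10,35,0,0.05,0],
    [1,-21,10,34,0,0.05,0],
    [1,-23,10,33,0,0.05,0],
    [1,-24,10,32,0,0.05,0],
    [1,-26,10,31,0,0.05,0],
    [1,-27,10,30,0,0.05,0],
    [1,-28,10,29,0,0.05,0]
  ]
}}

```text
clock: 0.95
tool_pos: [467.3, -320.5, 167.7]
orientation: [-0.501, 0.501, -0.5, 0.498]
force: [0.0, -1.1, 1.0]
gripper_width: 85.4
```

```bash
python3 -c "
from h import *
plan([514,-255,150],down(-1.6),1)"
```

```text
at [ 467.3 -320.5  167.7] dpos [ 46.7  65.5 -17.7] rotvec [0.005 0.026 0.001] n 2 F [ 0.  -1.1  1. ] w 85.4 t 0.95
[1, -33, 9, 23, 0.0, 0.01, 0.0]
[1, -33, 9, 23, 0.0, 0.01, 0.0]
```

Call:
{"method": "apply_moves", "body": {
  "steps": [
    [1,-33,9,23,0,0.01,0],
    [1,-33,9,23,0,0.01,0],
    [1,0,0,0,0,0,0]
  ]
}}

```text
clock: 1.25
tool_pos: [518.3, -244.3, 146.3]
orientation: [-0.497, 0.506, -0.501, 0.496]
force: [1.1, 0.6, 0.2]
gripper_width: 85.5
```

```bash
python3 - <<'E'
from h import *
d=grab('wrist','w1.png')
m=cv2.inRange(cv2.cvtColor(d['color'],cv2.COLOR_RGB2HSV),(18,120,110),(32,255,255))
n,l,s,c=cv2.connectedComponentsWithStats(m)
g=proj(d,[519,-255,5]);print('expect',g)
for i in range(1,n):
    if s[i,4]<150: continue
    y,x=np.where(l==i);p=np.array([onz(d,u,v,5)[:2] for u,v in zip(x,y)])
    print(s[i],c[i],p.mean(0).round(1),p.min(0).round(1),p.max(0).round(1))
    for a in range(455,580,8):
        q=p[abs(p[:,0]-a)<4]
        if len(q): print(a,q[:,1].min().round(1),q[:,1].max().round(1))
print(arm.read_state()['tool_pos'])
E
```

```text
expect [333.19493617 184.4510655 ]
[554  61  14  15 157] [560.12738854  68.03821656] [ 609.6 -431.5] [ 604.6 -436.6] [ 614.7 -426.5]
[ 311  119   48  125 2536] [336.13328076 174.62697161] [ 526.5 -257.6] [ 464.3 -277.2] [ 573.9 -236.7]
463 -259.2 -251.0
471 -277.2 -250.1
479 -277.1 -250.2
487 -277.0 -250.3
495 -260.0 -250.3
503 -260.0 -250.4
511 -260.0 -250.4
519 -260.8 -251.4
527 -260.8 -251.4
535 -267.6 -245.6
543 -274.2 -239.0
551 -275.8 -236.7
559 -275.7 -236.7
567 -273.9 -239.3
575 -266.4 -246.9
[564 159  76  40 664] [616.92771084 175.14006024] [ 523.6 -495. ] [ 503.2 -518.3] [ 538.1 -448.4]
503 -518.3 -507.3
511 -517.2 -504.3
519 -515.2 -501.8
527 -513.2 -475.9
535 -493.1 -448.4
[ 516.7860833  -247.56986596  146.79383011]
```

View pics/w1.png

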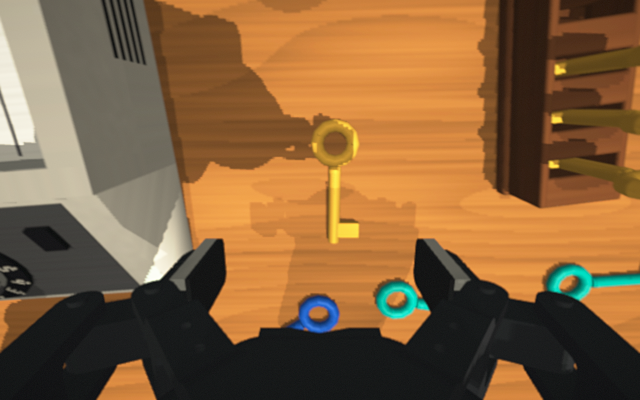

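Wrist view: brass key at (336,175) spans x 464–574 with its axis at y ≈ -255.5, between the jaws. Go down.

```bash
python3 -c "
from h import *
plan([514,-255.4,24],down(-0.8),1,vmax=32)"
```

```text
at [ 516.8 -247.6  146.8] dpos [  -2.8   -7.8 -122.8] rotvec [ 0.007 -0.004 -0.001] n 4 F [-1.2 -0.  -0.5] w 85.4 t 1.3
[1, 2, 31, 0, 0.0, -0.0, -0.0]
[1, 2, 31, -1, 0.0, -0.0, -0.0]
[1, 2, 31, -1, 0.0, -0.0, -0.0]
[1, 2, 31, -1, 0.0, -0.0, -0.0]
```

Call:
{"method": "apply_moves", "body": {
  "steps": [
    [1,2,31,0,0,0,0],
    [1,2,31,-1,0,0,0],
    [1,2,25,-1,0,0,0],
    [1,1,15,-1,0,0,0],
    [1,0,0,0,0,0,0]
  ]
}}

```text
clock: 1.8
tool_pos: [510.9, -260.9, 42.9]
orientation: [-0.497, 0.506, -0.505, 0.492]
force: [-0.1, 1.1, -0.2]
gripper_width: 85.6
```

```bash
python3 -c "
from h import *
plan([514,-255.4,24],down(-0.8),1,vmax=32)"
```

```text
at [ 510.9 -260.9   42.9] dpos [  3.1   5.5 -18.9] rotvec [ 0.006 -0.009  0.003] n 1 F [-0.1  1.1 -0.2] w 85.6 t 1.8
[1, -6, 19, 3, 0.01, -0.01, 0.0]
```

Call:
{"method": "apply_moves", "body": {
  "steps": [
    [1,-5,14,3,0,0,0],
    [1,0,0,0,0,0,0],
    [1,0,2,0,0,0,0],
    [1,0,0,0,0,0,0]
  ]
}}

```text
clock: 2.2
tool_pos: [514.6, -258.1, 28.0]
orientation: [0.496, -0.506, 0.507, -0.492]
force: [-0.7, 0.3, -0.6]
gripper_width: 85.6
```

```bash
python3 -c "
from h import *
plan([514,-255.4,24],down(-0.8),1,vmax=32)"
```

```text
at [ 514.6 -258.1   28. ] dpos [-0.6  2.7 -4. ] rotvec [ 0.003 -0.011  0.005] n 1 F [-0.7  0.3 -0.6] w 85.6 t 2.2
[1, -3, 4, -1, 0.0, -0.01, 0.01]
```

Call:
{"method": "apply_moves", "body": {
  "steps": [
    [1,-3,4,0,0,0,0],
    [-1,0,0,0,0,0,0],
    [-1,0,0,0,0,0,0],
    [-1,0,0,0,0,0,0],
    [-1,0,0,0,0,0,0],
    [-1,0,0,0,0,0,0],
    [-1,0,0,0,0,0,0],
    [-1,0,0,0,0,0,0]
  ]
}}

```text
clock: 3.0
tool_pos: [516.0, -255.2, 25.9]
orientation: [0.495, -0.505, 0.508, -0.492]
force: [-0.3, 0.3, -1.1]
gripper_width: 6.7
```

Call:
{"method": "apply_moves", "body": {
  "steps": [
    [-1,0,0,0,0,0,0],
    [-1,0,0,0,0,0,0]
  ]
}}

```text
clock: 3.2
tool_pos: [516.0, -255.2, 25.9]
orientation: [0.495, -0.505, 0.508, -0.492]
force: [0.3, 0.4, 1.6]
gripper_width: 6.7
```

Width 6.7 < 10 suggests the tips caught above the shank centre; reopen a bit and go lower.

Call:
{"method": "apply_moves", "body": {
  "steps": [
    [-0.4,0,0,0,0,0,0],
    [-0.4,0,0,0,0,0,0],
    [-0.4,0,3,0,0,0,0],
    [-0.4,0,2,0,0,0,0],
    [-0.4,0,0,0,0,0,0]
  ]
}}

```text
clock: 3.7
tool_pos: [516.3, -255.5, 22.3]
orientation: [0.495, -0.504, 0.508, -0.492]
force: [0.6, 0.4, 0.2]
gripper_width: 25.1
```

```bash
python3 - <<'E'
from h import *
plan([516,-255.4,22],down(-0.8),-.4)
d=grab('wrist');m=cv2.cvtColor(d['color'][80:380,170:490],cv2.COLOR_RGB2BGR)
cv2.imwrite('pics/w2.png',cv2.resize(m,None,fx=1.8,fy=1.8))
E
```

```text
at [ 516.3 -255.5   22.3] dpos [-0.3  0.1 -0.3] rotvec [-0.    -0.011  0.007] n 1 F [0.6 0.4 0.2] w 25.1 t 3.7
[-0.4, 0, 0, 0, -0.0, -0.01, 0.01]
```

View pics/w2.png

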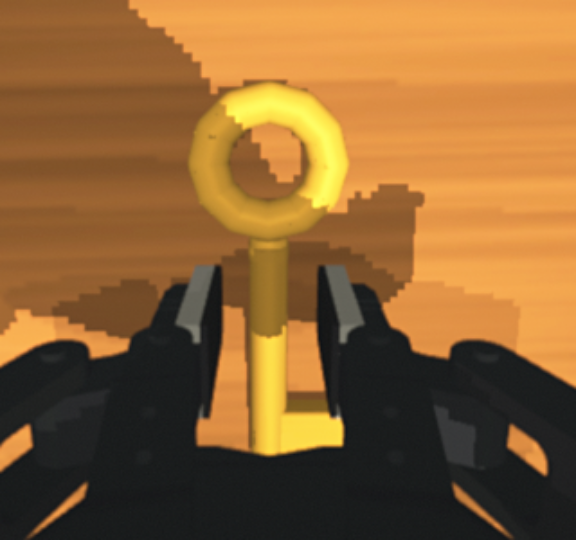

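The shank lies centred between the pads (around (268,330) in the crop). Close.

Call:
{"method": "apply_moves", "body": {
  "steps": [
    [-1,0,0,0,0,0,0],
    [-1,0,0,0,0,0,0],
    [-1,0,0,0,0,0,0],
    [-1,0,0,0,0,0,0]
  ]
}}

```text
clock: 4.15
tool_pos: [517.2, -254.4, 22.7]
orientation: [0.495, -0.504, 0.508, -0.493]
force: [-0.9, 0.9, 4.4]
gripper_width: 7.0
```

Call:
{"method": "apply_moves", "body": {
  "steps": [
    [-1,0,-15,0,0,0,0],
    [-1,0,-30,0,0,0,0],
    [-1,0,-40,0,0,0,0],
    [-1,0,-40,0,0,0,0],
    [-1,0,-20,0,0,0,0],
    [-1,0,0,0,0,0,0]
  ]
}}

```text
clock: 4.75
tool_pos: [514.6, -253.0, 173.5]
orientation: [0.496, -0.506, 0.506, -0.492]
force: [0.9, 0.4, -2.0]
gripper_width: 6.9
```

```bash
python3 - <<'E'
from h import *
d=grab('wrist')
m=cv2.inRange(cv2.cvtColor(d['color'],cv2.COLOR_RGB2HSV),(18,120,90),(32,255,255))
n,l,s,c=cv2.connectedComponentsWithStats(m)
for i in range(1,n):
    if s[i,4]>300: print(s[i],c[i])
# expected bow centre: 34+ (grip offset) ahead of the grasp point
st=arm.read_state();M=R.from_quat(st['orientation']).as_matrix()
for dy in (10,14,18): print(dy,proj(d,st['tool_pos']+M@[0,dy,36]))
cv2.imwrite('pics/w3.png',cv2.cvtColor(d['color'],cv2.COLOR_RGB2BGR))
plan([616.7,2.8,230],down(93.4),-1)
E
```

```text
[ 511   32  129   41 2217] [581.32476319  53.21605774]
[ 510   97  130   25 2295] [582.47581699 109.41699346]
[ 276  127   89  207 6709] [320.0234014  205.28707706]
[ 509  145  131   35 2569] [584.87232386 162.3464383 ]
10 [320.51520765 178.80718856]
14 [320.48680549 176.8707541 ]
18 [320.45993161 175.03847481]
at [ 514.2 -252.9  172.1] dpos [102.5 255.7  57.9] rotvec [ 0.007 -1.654 -0.002] n 12 F [ 0.3 -0.4 -0.8] w 7.0 t 4.8
[-1, -21, -5, 8, 0.0, -0.14, -0.0]
[-1, -20, -5, 11, 0.0, -0.14, -0.0]
[-1, -18, -5, 14, 0.0, -0.14, -0.0]
[-1, -16, -5, 16, 0.0, -0.14, -0.0]
[-1, -14, -5, 18, 0.0, -0.14, -0.0]
[-1, -11, -5, 20, 0.0, -0.14, -0.0]
[-1, -9, -5, 21, 0.0, -0.14, -0.0]
[-1, -6, -5, 22, 0.0, -0.14, -0.0]
[-1, -3, -5, 23, 0.0, -0.14, -0.0]
[-1, 1, -5, 23, 0.0, -0.14, -0.0]
[-1, 4, -5, 23, 0.0, -0.14, -0.0]
[-1, 7, -5, 22, 0.0, -0.14, -0.0]
```

View pics/w3.png

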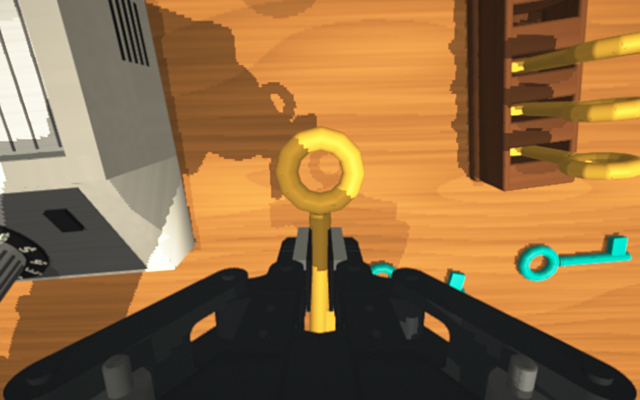

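The key is held level (bow at (320,172)) with the steriliser to the left. Carry it over.

Call:
{"method": "apply_moves", "body": {
  "steps": [
    [-1,-21,-5,7,0,-0.14,0],
    [-1,-20,-5,10,0,-0.14,0],
    [-1,-18,-5,13,0,-0.14,0],
    [-1,-16,-5,15,0,-0.14,0],
    [-1,-14,-5,17,0,-0.14,0],
    [-1,-12,-5,20,0,-0.14,0],
    [-1,-9,-5,21,0,-0.14,0],
    [-1,-6,-5,22,0,-0.14,0]
  ]
}}

```text
clock: 5.6
tool_pos: [567.3, -81.6, 196.9]
orientation: [0.692, -0.165, 0.145, -0.688]
force: [-0.2, -0.7, -2.1]
gripper_width: 6.9
```

```bash
python3 -c "
from h import *
plan([607,2,200],down(93.4),-1)"
```

```text
at [567.3 -81.6 196.9] dpos [39.7 83.6  3.1] rotvec [ 0.005 -0.501 -0.029] n 4 F [-0.2 -0.7 -2.1] w 6.9 t 5.6
[-1, 0, -1, 23, 0.0, -0.13, -0.01]
[-1, 3, -1, 23, 0.0, -0.13, -0.01]
[-1, 6, -1, 22, 0.0, -0.13, -0.01]
[-1, 9, -1, 22, 0.0, -0.13, -0.01]
```

Call:
{"method": "apply_moves", "body": {
  "steps": [
    [-1,0,-1,23,0,-0.13,-0.01],
    [-1,3,-1,23,0,-0.13,-0.01],
    [-1,6,-1,22,0,-0.13,-0.01],
    [-1,9,-1,15,0,-0.12,0],
    [-1,0,0,0,0,0,0],
    [-1,0,0,0,0,0,0]
  ]
}}

```text
clock: 6.2
tool_pos: [602.5, 2.9, 188.8]
orientation: [0.707, 0.029, -0.04, -0.706]
force: [0.0, -0.7, -2.2]
gripper_width: 7.1
```

```bash
python3 - <<'E'
from h import *
plan([607,2,76],down(93.4),-1,vmax=30)
d=grab('top');m=cv2.cvtColor(d['color'][100:280,200:400],cv2.COLOR_RGB2BGR)
cv2.imwrite('pics/t2.png',cv2.resize(m,None,fx=3,fy=3))
E
```

```text
at [602.5   2.9 188.8] dpos [   4.5   -0.9 -112.8] rotvec [ 0.002  0.038 -0.016] n 4 F [ 0.  -0.7 -2.2] w 7.1 t 6.2
[-1, 2, 28, 0, 0.0, 0.01, -0.0]
[-1, 1, 28, 0, 0.0, 0.01, -0.0]
[-1, 1, 28, 0, 0.0, 0.01, -0.0]
[-1, 1, 28, 0, 0.0, 0.01, -0.0]
```

View pics/t2.png

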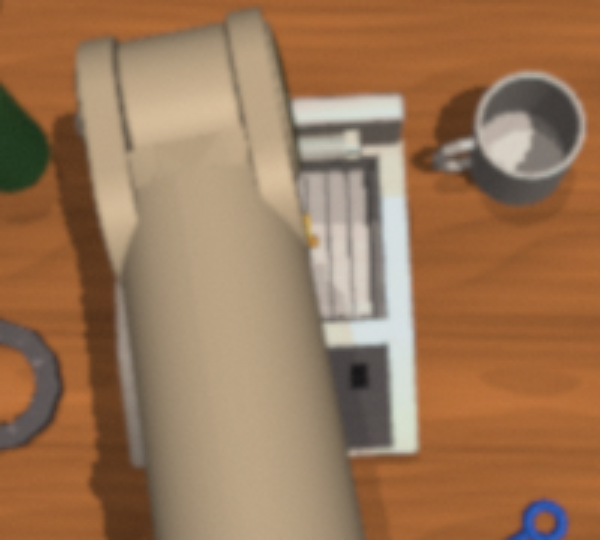

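The arm link covers the box from above (crop (200,250)), and the key bit shows at (312,240) over the chamber. Check clearance between wrist and lid from the scene camera.

```bash
python3 - <<'E'
from h import *
d=grab('scene');m=cv2.cvtColor(d['color'][0:270,220:480],cv2.COLOR_RGB2BGR)
cv2.imwrite('pics/s2.png',cv2.resize(m,None,fx=2.2,fy=2.2))
t=grab('top')
for z in (300,350,400,450): print(z,onz(t,255,112,z).round(0),onz(t,290,105,z).round(0))
print(proj(d,[690,-120,260]),proj(d,[690,110,260]))
E
```

```text
300 [726.  56. 300.] [742. -16. 300.]
350 [710.  48. 350.] [725. -21. 350.]
400 [693.  40. 400.] [707. -25. 400.]
450 [677.  32. 450.] [690. -29. 450.]
[312.03418151 174.3630646 ] [416.94372895 162.13994935]
```

View pics/s2.png

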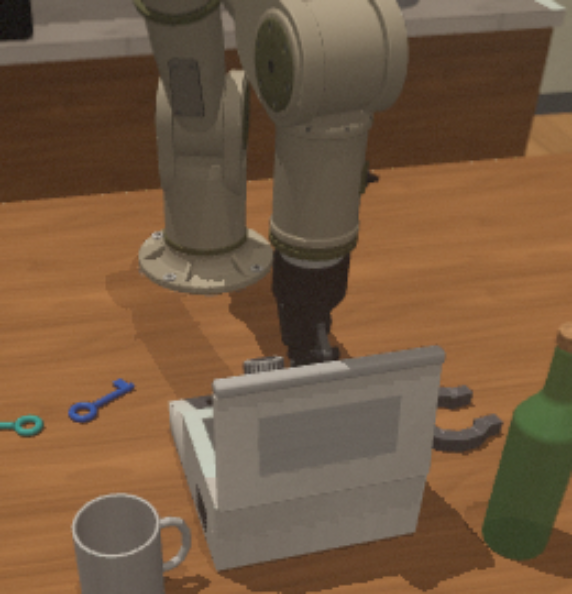

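The big joint is high above the lid and the wrist stands in front of the lid, so it is clear to descend.

Call:
{"method": "apply_moves", "body": {
  "steps": [
    [-1,1,28,0,0,0.01,0],
    [-1,1,28,0,0,0.01,0],
    [-1,1,22,0,0,0.01,0],
    [-1,1,12,0,0,0,0],
    [-1,0,0,0,0,0,0],
    [-1,0,0,0,0,0,0]
  ]
}}

```text
clock: 6.95
tool_pos: [606.1, -4.7, 99.0]
orientation: [0.709, 0.014, -0.022, -0.704]
force: [-0.4, 0.3, -1.7]
gripper_width: 7.4
```

```bash
python3 -c "
from h import *
plan([607,2,74],down(93.4),-1)"
```

```text
at [606.1  -4.7  99. ] dpos [  0.9   6.7 -25. ] rotvec [ 0.006 -0.009 -0.011] n 1 F [-0.4  0.3 -1.7] w 7.4 t 6.95
[-1, 2, 25, 7, 0.01, -0.01, -0.01]
```

Call:
{"method": "apply_moves", "body": {
  "steps": [
    [-1,1,12,3,0,0,0],
    [-1,1,8,3,0,0,0],
    [-1,0,3,0,0,0,0],
    [-1,0,0,0,0,0,0]
  ]
}}

```text
clock: 7.35
tool_pos: [609.4, 1.7, 77.1]
orientation: [0.709, 0.016, -0.02, -0.704]
force: [0.7, -0.0, -1.9]
gripper_width: 7.2
```

Call:
{"method": "apply_moves", "body": {
  "steps": [
    [-1,0,2,0,0,0,0],
    [-1,0,1,0,0,0,0],
    [-1,0,0,0,0,0,0]
  ]
}}

```text
clock: 7.65
tool_pos: [609.8, 2.0, 74.4]
orientation: [0.709, 0.016, -0.02, -0.704]
force: [-0.3, -0.6, -1.9]
gripper_width: 6.9
```

Open gently to about 35 mm, then rise straight.

Call:
{"method": "apply_moves", "body": {
  "steps": [
    [-0.7,0,0,0,0,0,0],
    [-0.4,0,0,0,0,0,0],
    [-0.2,0,0,0,0,0,0],
    [-0.2,0,0,0,0,0,0],
    [-0.2,0,-20,0,0,0,0],
    [-0.2,0,-40,0,0,0,0],
    [-0.2,0,-45,0,0,0,0],
    [-0.2,0,-45,0,0,0,0]
  ]
}}

```text
clock: 8.45
tool_pos: [606.9, 2.2, 222.2]
orientation: [0.709, 0.011, -0.024, -0.705]
force: [1.3, -0.2, 0.1]
gripper_width: 34.0
```

```bash
python3 - <<'E'
from h import *
d=grab('wrist','w4.png')
m=cv2.inRange(cv2.cvtColor(d['color'],cv2.COLOR_RGB2HSV),(16,110,80),(34,255,255))
n,l,s,c=cv2.connectedComponentsWithStats(m)
O=np.array([569.3,0]);a=np.radians(3.4);Q=np.array([[np.cos(a),np.sin(a)],[-np.sin(a),np.cos(a)]])
for i in range(1,n):
    if s[i,4]<250: continue
    y,x=np.where(l==i);p=np.array([Q@(onz(d,u,v,55)[:2]-O)-[47.5,0] for u,v in zip(x,y)])
    print(s[i],p.min(0).round(0),p.max(0).round(0))
print(arm.read_state()['tool_pos'])
E
```

```text
[ 304  117   45  116 2057] [-26. -53.] [15. 57.]
[610.24274227   2.87857596 231.45780076]
```

View pics/w4.png

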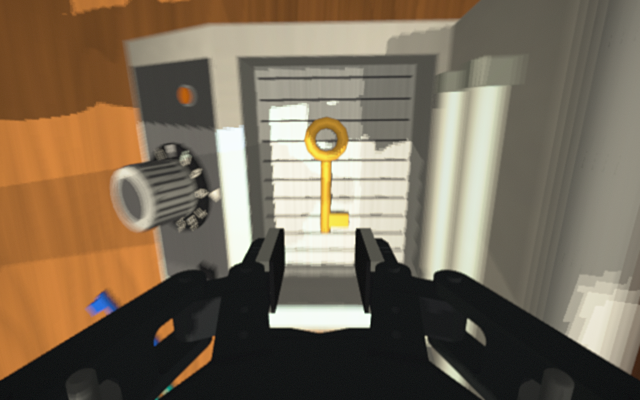

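The key lies in the chamber (chamber x -26…15, y -53…57), flat, at pixels (326,175). The dial is at (155,190) with its wedge at (213,195). Next, over the lid with shut fingers to pull it from behind.

Call:
{"method": "apply_moves", "body": {
  "steps": [
    [-1,0,-40,0,0,0,0],
    [-1,0,-45,0,0,0,0],
    [-1,15,-15,0,0,0,0],
    [-1,40,0,1,0,0,0],
    [-1,40,0,1,0,0,0],
    [-1,30,0,1,0,0,0],
    [-1,0,0,0,0,0,0]
  ]
}}

```text
clock: 9.2
tool_pos: [740.0, 12.4, 340.6]
orientation: [0.71, 0.019, -0.015, -0.704]
force: [0.8, -0.4, -0.7]
gripper_width: -0.4
```

```bash
python3 - <<'E'
from h import *
plan([738,8,325],down(93.4),-1)
d=grab('scene');m=cv2.cvtColor(d['color'][60:270,260:460],cv2.COLOR_RGB2BGR)
cv2.imwrite('pics/s3.png',cv2.resize(m,None,fx=2.8,fy=2.8))
E
```

```text
at [740.   12.4 340.6] dpos [ -2.   -4.4 -15.6] rotvec [ 0.009 -0.012  0.005] n 1 F [ 0.8 -0.4 -0.7] w -0.4 t 9.2
[-1, -2, 16, -4, 0.01, -0.01, 0.01]
```

Call:
{"method": "apply_moves", "body": {
  "steps": [
    [-1,0,30,0,0,0,0],
    [-1,0,30,0,0,0,0],
    [-1,0,18,0,0,0,0],
    [-1,0,0,0,0,0,0]
  ]
}}

```text
clock: 9.65
tool_pos: [738.2, 12.3, 264.1]
orientation: [0.71, 0.021, -0.013, -0.704]
force: [-0.3, 0.3, -0.3]
gripper_width: -0.2
```

Call:
{"method": "apply_moves", "body": {
  "steps": [
    [-1,-10,5,0,0,0,0],
    [-1,-12,0,0,0,0,0],
    [-1,-12,0,0,0,0,0],
    [-1,-10,0,0,0,0,0]
  ]
}}

```text
clock: 10.05
tool_pos: [692.8, 9.8, 264.1]
orientation: [0.71, 0.023, -0.01, -0.704]
force: [3.0, -0.2, -1.0]
gripper_width: -0.3
```

Call:
{"method": "apply_moves", "body": {
  "steps": [
    [-1,-10,0,0,0,0,0],
    [-1,-12,1,0,0,0,0],
    [-1,-13,4,0,0,0,0],
    [-1,-13,5,0,0,0,0],
    [-1,-13,7,0,0,0,0],
    [-1,-12,8,0,0,0,0]
  ]
}}

```text
clock: 10.65
tool_pos: [621.3, 5.9, 252.4]
orientation: [0.711, 0.032, 0.0, -0.703]
force: [1.9, 0.4, 0.0]
gripper_width: -0.1
```

Call:
{"method": "apply_moves", "body": {
  "steps": [
    [-1,-7,12,0,0,0,0],
    [-1,-10,11,0,0,0,0],
    [-1,-9,11,0,0,0,0],
    [-1,-8,12,0,0,0,0]
  ]
}}

```text
clock: 11.05
tool_pos: [590.5, 4.0, 215.3]
orientation: [0.712, 0.039, 0.007, -0.701]
force: [-0.4, 0.2, 1.7]
gripper_width: 0.2
```

```bash
python3 - <<'E'
from h import *
d=grab('scene');m=cv2.cvtColor(d['color'][60:270,260:460],cv2.COLOR_RGB2BGR)
cv2.imwrite('pics/s3.png',cv2.resize(m,None,fx=2.8,fy=2.8))
E
```

```text
(no output)
```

View pics/s3.png

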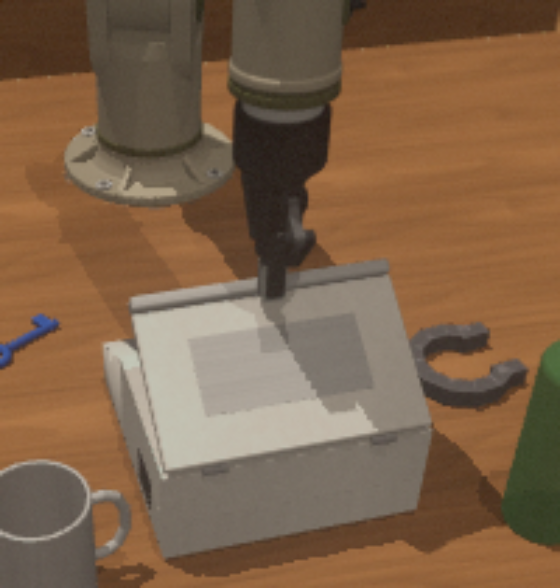

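The lid is halfway down at about 0.5 rad, with the fingertips on it just behind the lip (272,290). Continue the arc.

Call:
{"method": "apply_moves", "body": {
  "steps": [
    [-1,-6,13,0,0,0,0],
    [-1,-6,13,0,0,0,0],
    [-1,-4,13,0,0,0,0],
    [-1,-3,13,0,0,0,0]
  ]
}}

```text
clock: 11.5
tool_pos: [575.6, 2.4, 167.6]
orientation: [0.713, 0.042, 0.011, -0.7]
force: [-1.0, -1.1, 1.6]
gripper_width: 0.1
```

Call:
{"method": "apply_moves", "body": {
  "steps": [
    [-1,0,8,0,0,0,0],
    [-1,0,6,0,0,0,0]
  ]
}}

```text
clock: 11.7
tool_pos: [576.3, 2.0, 152.7]
orientation: [0.713, 0.042, 0.011, -0.7]
force: [-0.1, 0.0, 1.9]
gripper_width: -0.2
```

Call:
{"method": "apply_moves", "body": {
  "steps": [
    [-1,0,5,0,0,0,0],
    [-1,0,5,0,0,0,0],
    [-1,0,3,0,0,0,0]
  ]
}}

```text
clock: 12.0
tool_pos: [577.7, 1.9, 140.9]
orientation: [0.713, 0.042, 0.011, -0.7]
force: [-25.0, -0.9, 47.5]
gripper_width: 0.3
```

Call:
{"method": "apply_moves", "body": {
  "steps": [
    [-1,0,3,0,0,0,0],
    [-1,0,3,0,0,0,0],
    [-1,0,0,0,0,0,0]
  ]
}}

```text
clock: 12.3
tool_pos: [578.1, 2.1, 142.4]
orientation: [0.715, 0.043, 0.012, -0.698]
force: [0.2, 0.2, -0.3]
gripper_width: 0.0
```

The lid has bottomed (47 N with the tips on the panel at TCP z 141, as expected for shut). Rise and go to face the dial.

```bash
cat >> h.py <<'E'
A=np.radians(3.4);ex=np.array([np.cos(A),np.sin(A),0]);ey=np.array([-np.sin(A),np.cos(A),0]);ez=np.array([0,0,1.])
O=np.array([569.3,0,0]);nn=-.5*ex+np.sqrt(.75)*ez;up=np.sqrt(.75)*ex+.5*ez   # panel normal, uphill
base=O-83.5*ex-1*ey+79*ez                                                        # sleeve foot on panel
def dialR(phi):
    """tool along -normal; tool z at phi deg from ey, counter-clockwise seen facing the panel"""
    p=np.radians(phi);z=np.cos(p)*ey-np.sin(p)*up;y=-nn;return R.from_matrix(np.c_[np.cross(y,z),y,z])
E
python3 - <<'E'
from h import *
s=arm.read_state();print(s['joint_positions'].round(2),base,nn)
plan(base+150*nn,dialR(0),1,vmax=30)
E
```

```text
[ 0.34  0.36 -0.51  1.71  0.23  1.06 -0.2 ] [486.00628074  -5.95032202  79.        ] [-0.49911991 -0.02965319  0.8660254 ]
at [578.1   2.1 142.4] dpos [-166.9  -12.5   66.5] rotvec [ 0.029 -0.008 -0.447] n 7 F [ 0.2  0.2 -0.3] w 0.0 t 12.3
[1, -23, -11, -1, 0.0, -0.0, -0.06]
[1, -22, -13, -1, 0.0, -0.0, -0.06]
[1, -21, -14, -1, 0.0, -0.0, -0.06]
[1, -21, -15, -1, 0.0, -0.0, -0.06]
[1, -20, -17, -1, 0.0, -0.0, -0.06]
[1, -18, -18, -1, 0.0, -0.0, -0.06]
[1, -17, -19, 0, 0.0, -0.0, -0.06]
```

Call:
{"method": "apply_moves", "body": {
  "steps": [
    [-1,0,-35,0,0,0,0],
    [-1,-20,-30,0,0,0,-0.06],
    [1,-26,0,-1,0,0,-0.07],
    [1,-26,0,-1,0,0,-0.07],
    [1,-26,-2,-1,0,0,-0.07],
    [1,-26,-4,-1,0,0,-0.07],
    [1,-20,-6,-1,0,0,-0.07],
    [1,0,0,0,0,0,0]
  ]
}}

```text
clock: 13.1
tool_pos: [447.5, -11.6, 180.8]
orientation: [0.695, 0.178, 0.15, -0.681]
force: [0.5, 0.0, 0.9]
gripper_width: 84.9
```

```bash
python3 - <<'E'
from h import *
plan(base+150*nn,dialR(0),1,vmax=30)
d=grab('wrist','w5.png')
for q in (base,base+42*nn,base+38.5*up): print(proj(d,q).round(0))
u,v=proj(d,base+4*nn).astype(int);print(u,v)
c=d['color'][max(v-90,0):v+90,max(u-110,0):u+110]
cv2.imwrite('pics/w5c.png',cv2.cvtColor(cv2.resize(c,None,fx=3.3,fy=3.3,interpolation=cv2.INTER_CUBIC),cv2.COLOR_RGB2BGR))
E
```

```text
at [447.5 -11.6 180.8] dpos [-36.4   1.2  28.1] rotvec [ 0.037 -0.008 -0.057] n 2 F [0.5 0.  0.9] w 84.9 t 13.1
[1, -10, -21, 1, 0.02, -0.0, -0.03]
[1, -9, -21, 1, 0.02, -0.0, -0.03]
[304. 188.]
[297. 207.]
[355. 189.]
303 189
```

View pics/w5c.png

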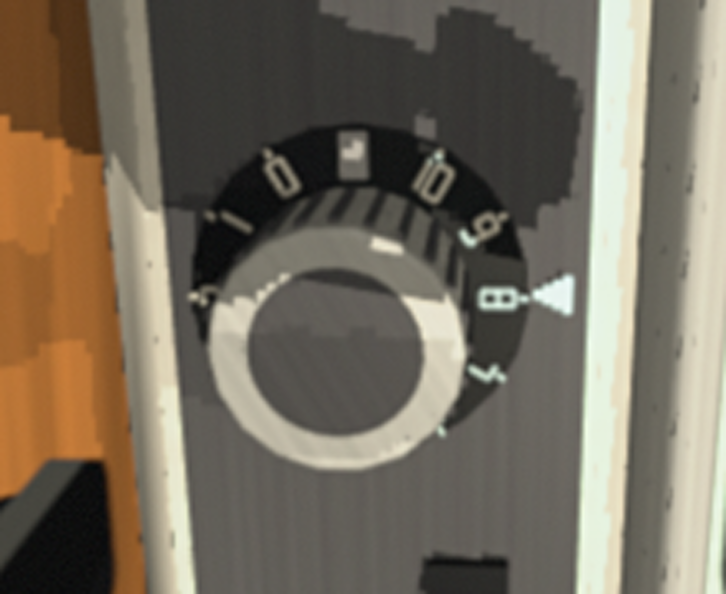

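Crop: the sleeve stands at 8 (wedge at (555,295), 9 above it, 10 further, steel bar at (353,152)). Its foot and top centre match my predicted axis within about 1 mm. It needs 5 steps = 150° counter-clockwise. I take the grip at -77° so that one turn suffices.

```bash
python3 - <<'E'
from h import *
plan(base+120*nn,dialR(-77),1)
print(arm.read_state()['joint_positions'].round(2))
E
```

```text
at [448.2 -11.5 181.4] dpos [-22.1   2.    1.5] rotvec [ 0.07   1.335 -0.023] n 10 F [ 0.   0.6 -1. ] w 85.4 t 13.15
[1, -2, -1, 0, 0.01, 0.13, -0.0]
[1, -2, -1, 0, 0.01, 0.13, -0.0]
[1, -2, -1, 0, 0.01, 0.13, -0.0]
[1, -2, -1, 0, 0.01, 0.13, -0.0]
[1, -2, -1, -1, 0.01, 0.13, -0.0]
[1, -2, -1, -1, 0.01, 0.13, -0.0]
[1, -2, -1, -1, 0.01, 0.13, -0.0]
[1, -1, -1, -1, 0.01, 0.13, -0.0]
[1, -1, -1, -1, 0.01, 0.13, -0.0]
[1, -1, -1, -2, 0.01, 0.13, -0.0]
[ 0.3  -0.25 -0.33  2.29 -0.09  0.63  0.07]
```

```bash
python3 - <<'E'
from h import *
plan(base+90*nn,dialR(-77),1)
E
```

```text
at [448.2 -11.5 181.4] dpos [ -7.1   2.9 -24.4] rotvec [ 0.07   1.335 -0.023] n 10 F [ 0.   0.6 -1. ] w 85.4 t 13.15
[1, -2, 2, 0, 0.01, 0.13, -0.0]
[1, -2, 2, 0, 0.01, 0.13, -0.0]
[1, -2, 2, 0, 0.01, 0.13, -0.0]
[1, -2, 2, 0, 0.01, 0.13, -0.0]
[1, -2, 2, -1, 0.01, 0.13, -0.0]
[1, -2, 2, -1, 0.01, 0.13, -0.0]
[1, -1, 2, -1, 0.01, 0.13, -0.0]
[1, -1, 2, -1, 0.01, 0.13, -0.0]
[1, -1, 2, -1, 0.01, 0.13, -0.0]
[1, -1, 2, -2, 0.01, 0.13, -0.0]
```

Call:
{"method": "apply_moves", "body": {
  "steps": [
    [1,0,12,0,0,0,0],
    [1,0,12,0,0,0.05,0],
    [1,-2,4,0,0,0.13,0],
    [1,-2,0,0,0,0.13,0],
    [1,-2,0,0,0.01,0.13,0],
    [1,-1,0,0,0.01,0.13,0],
    [1,-1,0,0,0.01,0.13,0]
  ]
}}

```text
clock: 13.85
tool_pos: [464.2, -4.5, 157.1]
orientation: [-0.585, 0.069, -0.381, 0.713]
force: [0.0, -0.4, 0.4]
gripper_width: 85.1
```

```bash
python3 - <<'E'
from h import *
plan(base+90*nn,dialR(-77),1)
s=arm.read_state();print(s['joint_positions'].round(2));M=R.from_quat(s['orientation']).as_matrix();print('axis err deg',np.degrees(np.arccos(-M[:,1]@nn)),M[:,1],'phi',np.degrees(np.arctan2(-M[:,2]@up,M[:,2]@ey)))
q=s['tool_pos']-base;print(q@up,q@ey,q@nn)
E
```

```text
at [464.2  -4.5 157.1] dpos [-23.1  -4.1  -0.1] rotvec [ 0.037  0.618 -0.021] n 5 F [ 0.  -0.4  0.4] w 85.1 t 13.85
[1, -3, -2, -3, 0.01, 0.12, -0.0]
[1, -2, -2, -3, 0.01, 0.12, -0.0]
[1, -2, -2, -4, 0.01, 0.12, -0.0]
[1, -1, -2, -4, 0.01, 0.12, -0.0]
[1, -1, -2, -4, 0.01, 0.12, -0.0]
[ 0.43 -0.18 -0.44  2.3  -0.18  0.53 -0.55]
axis err deg 2.4307311160493987 [ 0.46205574  0.02670628 -0.88644869] phi -41.57782965839925
20.21408009008206 2.769092737888672 78.47154806467248
```

Call:
{"method": "apply_moves", "body": {
  "steps": [
    [1,-3,4,-3,0.01,0.12,0],
    [1,-2,4,-4,0.01,0.12,0],
    [1,-2,3,-4,0.01,0.12,0],
    [1,-1,2,-5,0.01,0.12,0],
    [1,-1,2,-5,0,0.12,0]
  ]
}}

```text
clock: 14.35
tool_pos: [462.9, -3.4, 142.5]
orientation: [-0.453, 0.245, -0.514, 0.686]
force: [-0.3, 0.6, -0.2]
gripper_width: 85.8
```

```bash
cat > st.py <<'E'
from h import *
s=arm.read_state();print(s['joint_positions'].round(2));M=R.from_quat(s['orientation']).as_matrix();q=s['tool_pos']-base
print('axis err deg',np.degrees(np.arccos(-M[:,1]@nn)).round(1),'phi',np.degrees(np.arctan2(-M[:,2]@up,M[:,2]@ey)).round(1),'up,ey,n',(q@up).round(1),(q@ey).round(1),(q@nn).round(1),s['gripper_width'].round(1),s['force'].round(1),s['moment'].round(2),s['clock'])
E
python3 st.py;python3 -c "
from h import *
plan(base+60*nn,dialR(-77),1)"
```

```text
[ 1.   -0.22 -0.91  2.32 -0.56  0.51 -0.68]
at [462.9  -3.4 142.5] dpos [ -6.9  -4.3 -11.5] rotvec [ 0.006  0.099 -0.035] n 1 F [-0.3  0.6 -0.2] w 85.8 t 14.35
[1, 0, 6, -13, 0.01, 0.1, -0.04]Traceback (most recent call last):
  File "st.py", line 3, in <module>
    print('axis err deg',np.degrees(np.arccos(-M[:,1]@nn)).round(1),'phi',np.degrees(np.arctan2(-M[:,2]@up,M[:,2]@ey)).round(1),'up,ey,n',(q@up).round(1),(q@ey).round(1),(q@nn).round(1),s['gripper_width'].round(1),s['force'].round(1),s['moment'].round(2),s['clock'])
                                                                                                                                                                                          ^^^^^^^^^^^^^^^^^^^^^^^^
AttributeError: 'float' object has no attribute 'round'
```

Call:
{"method": "apply_moves", "body": {
  "steps": [
    [1,0,5,-8,0,0.05,-0.02],
    [1,0,6,-4,0,0.05,0],
    [1,0,6,-3,0,0,0],
    [1,0,6,-2,0,0,0]
  ]
}}

```text
clock: 14.75
tool_pos: [474.1, -5.4, 121.4]
orientation: [-0.425, 0.278, -0.541, 0.67]
force: [-0.7, -0.1, -0.7]
gripper_width: 85.6
```

```bash
sed -i "s/s\['gripper_width'\].round(1)/round(s['gripper_width'],1)/" st.py; python3 st.py;python3 -c "
from h import *
plan(base+34*nn,dialR(-77),1)"
```

```text
[ 1.34 -0.2  -1.23  2.32 -0.66  0.46 -0.68]
axis err deg 1.5 phi -77.4 up,ey,n 11.0 1.3 42.6 85.6 [-0.7 -0.1 -0.7] [-0.04  0.53 -0.02] 14.75
at [474.1  -5.4 121.4] dpos [ -5.1  -1.6 -12.9] rotvec [ 0.005 -0.006 -0.025] n 1 F [-0.7 -0.1 -0.7] w 85.6 t 14.75
[1, -1, 9, -11, 0.0, -0.01, -0.03]
```

Call:
{"method": "apply_moves", "body": {
  "steps": [
    [1,0,4,-6,0,0,-0.02],
    [1,0,3,-5,0,0,0],
    [1,0,2,-4,0,0,0],
    [1,0,0,0,0,0,0]
  ]
}}

```text
clock: 15.15
tool_pos: [479.9, -5.7, 113.3]
orientation: [-0.425, 0.276, -0.544, 0.669]
force: [-0.0, -0.5, 1.0]
gripper_width: 85.3
```

```bash
python3 st.py
```

```text
[ 1.51 -0.23 -1.39  2.32 -0.76  0.45 -0.59]
axis err deg 1.0 phi -77.4 up,ey,n 11.9 0.7 32.7 85.3 [-0.  -0.5  1. ] [-0.08  0.5  -0.01] 15.15
```

```bash
cat >> h.py <<'E'
def dialT(phi,tilt):
    t=np.radians(tilt);n2=-np.sin(t)*ex+np.cos(t)*ez;u2=np.cos(t)*ex+np.sin(t)*ez
    p=np.radians(phi);z=np.cos(p)*ey-np.sin(p)*u2;return R.from_matrix(np.c_[np.cross(-n2,z),-n2,z])
E
python3 -c "
from h import *
plan(base+33*nn,dialT(-77,23),1)
plan(base+33*nn,dialT(-77,23),1,n=5)"
```

```text
at [479.9  -5.7 113.3] dpos [-10.4  -1.3  -5.7] rotvec [-0.117 -0.005  0.009] n 1 F [-0.  -0.5  1. ] w 85.3 t 15.15
[1, -2, 0, -12, -0.12, -0.01, 0.01]
at [479.9  -5.7 113.3] dpos [-10.4  -1.3  -5.7] rotvec [-0.117 -0.005  0.009] n 5 F [-0.  -0.5  1. ] w 85.3 t 15.15
[1, 0, 0, -2, -0.02, -0.0, 0.0]
[1, 0, 0, -2, -0.02, -0.0, 0.0]
[1, 0, 0, -2, -0.02, -0.0, 0.0]
[1, 0, 0, -2, -0.02, -0.0, 0.0]
[1, 0, 0, -2, -0.02, -0.0, 0.0]
```

Call:
{"method": "apply_moves", "body": {
  "steps": [
    [1,0,0,-2,-0.04,0,0],
    [1,0,0,-3,-0.04,0,0],
    [1,0,0,-4,-0.04,0,0],
    [1,0,0,-3,0,0,0],
    [1,0,0,0,0,0,0]
  ]
}}

```text
clock: 15.65
tool_pos: [472.2, -8.3, 112.1]
orientation: [-0.462, 0.309, -0.526, 0.643]
force: [0.8, 0.2, 0.0]
gripper_width: 85.7
```

```bash
python3 st.py;python3 -c "
from h import *
plan(base+33*nn,dialT(-77,23),1)"
```

```text
[ 1.63 -0.25 -1.51  2.25 -0.57  0.57 -0.78]
axis err deg 6.9 phi -77.4 up,ey,n 4.5 -1.6 35.6 85.7 [0.8 0.2 0. ] [-0.02  0.45  0.01] 15.65
at [472.2  -8.3 112.1] dpos [-2.6  1.4 -4.5] rotvec [-0.    -0.008  0.005] n 1 F [0.8 0.2 0. ] w 85.7 t 15.65
[1, -2, 3, -4, -0.0, -0.01, 0.01]
```

Call:
{"method": "apply_moves", "body": {
  "steps": [
    [1,-2,2,-4,0,0,0],
    [1,0,2,-2,0,0,0],
    [1,0,0,0,0,0,0]
  ]
}}

```text
clock: 15.95
tool_pos: [467.5, -6.2, 105.2]
orientation: [-0.462, 0.308, -0.525, 0.645]
force: [-0.4, 0.5, -0.3]
gripper_width: 85.4
```

```bash
python3 st.py;python3 -c "
from h import *
print(arm.read_state()['joint_positions'])
plan(base+33*nn,dialT(-77,23),1)"
```

```text
[ 1.63 -0.25 -1.52  2.27 -0.59  0.55 -0.77]
axis err deg 6.8 phi -77.2 up,ey,n -3.0 0.8 31.9 85.4 [-0.4  0.5 -0.3] [-0.01  0.4   0.  ] 15.95
[ 1.63297935 -0.24758065 -1.51684661  2.2650776  -0.58734941  0.55136294
 -0.77008129]
at [467.5  -6.2 105.2] dpos [ 2.1 -0.7  2.4] rotvec [-0.002 -0.006  0.003] n 1 F [-0.4  0.5 -0.3] w 85.4 t 15.95
[1, 1, -1, 3, -0.0, -0.01, 0.0]
```

Call:
{"method": "apply_moves", "body": {
  "steps": [
    [1,0,0,2,0,0,0],
    [0,0,0,0,0,0,0],
    [-1,0,0,0,0,0,0],
    [-1,0,0,0,0,0,0],
    [-1,0,0,0,0,0,0]
  ]
}}

```text
clock: 16.45
tool_pos: [469.4, -6.7, 106.6]
orientation: [-0.462, 0.308, -0.526, 0.645]
force: [-9.6, 5.5, 12.3]
gripper_width: 48.6
```

```bash
python3 st.py
```

```text
[ 1.64 -0.25 -1.52  2.26 -0.6   0.56 -0.76]
axis err deg 6.8 phi -77.3 up,ey,n -0.6 0.3 32.2 48.6 [-9.6  5.5 12.3] [0.9  1.34 0.39] 16.45
```

Gripped (48.6 mm). Turn counter-clockwise, checking forces.

Call:
{"method": "apply_moves", "body": {
  "steps": [
    [-1,0,0,0,0,-0.13,0],
    [-1,0,0,0,0,-0.13,0],
    [-1,0,0,0,0,-0.13,0],
    [-1,0,0,0,0,-0.13,0]
  ]
}}

```text
clock: 16.85
tool_pos: [469.8, -6.7, 106.8]
orientation: [-0.585, 0.126, -0.385, 0.703]
force: [3.5, 3.6, -11.8]
gripper_width: 48.2
```

```bash
python3 st.py
```

```text
[ 1.63 -0.23 -1.52  2.26 -0.56  0.55 -0.26]
axis err deg 6.8 phi -46.4 up,ey,n -0.2 0.2 32.2 48.2 [  3.5   3.6 -11.8] [-1.07 -0.94 -0.81] 16.85
```

Turned 31° with low forces. Continue.

Call:
{"method": "apply_moves", "body": {
  "steps": [
    [-1,0,0,0,0,-0.13,0],
    [-1,0,0,0,0,-0.13,0],
    [-1,0,0,0,0,-0.13,0],
    [-1,0,0,0,0,-0.13,0],
    [-1,0,0,0,0,-0.13,0],
    [-1,0,0,0,0,-0.13,0]
  ]
}}

```text
clock: 17.45
tool_pos: [469.4, -5.8, 106.4]
orientation: [-0.689, -0.162, -0.123, 0.695]
force: [-14.6, 4.0, 11.2]
gripper_width: 48.3
```

```bash
python3 st.py
```

```text
[ 1.62 -0.22 -1.52  2.26 -0.53  0.54  0.53]
axis err deg 6.7 phi -0.1 up,ey,n -0.6 1.1 32.0 48.3 [-14.6   4.   11.2] [ 0.25 -0.45 -0.05] 17.45
```

Call:
{"method": "apply_moves", "body": {
  "steps": [
    [-1,0,0,0,0,-0.13,0],
    [-1,0,0,0,0,-0.13,0],
    [-1,0,0,0,0,-0.13,0],
    [-1,0,0,0,0,-0.13,0],
    [-1,0,0,0,0,-0.13,0],
    [-1,0,0,0,0,-0.13,0]
  ]
}}

```text
clock: 18.05
tool_pos: [468.0, -5.7, 105.5]
orientation: [0.682, 0.422, -0.159, -0.576]
force: [-7.1, -1.7, 5.7]
gripper_width: 49.2
```

```bash
python3 st.py
```

```text
[ 1.52 -0.08 -1.49  2.26 -0.22  0.49  1.05]
axis err deg 6.9 phi 46.0 up,ey,n -2.3 1.3 31.9 49.2 [-7.1 -1.7  5.7] [ 0.04  0.23 -0.19] 18.05
```

Call:
{"method": "apply_moves", "body": {
  "steps": [
    [-1,1,0,-1,0,-0.13,0],
    [-1,1,0,-1,0,-0.13,0],
    [-1,0,0,0,0,-0.12,0],
    [-1,0,0,0,0,-0.06,0],
    [-1,0,0,0,0,0,0]
  ]
}}

```text
clock: 18.55
tool_pos: [467.7, -6.3, 104.7]
orientation: [0.626, 0.54, -0.312, -0.468]
force: [-2.7, -0.5, 1.9]
gripper_width: 48.6
```

```bash
python3 st.py
```

```text
[ 1.45 -0.03 -1.44  2.26 -0.1   0.49  1.4 ]
axis err deg 7.4 phi 72.4 up,ey,n -3.0 0.7 31.4 48.6 [-2.7 -0.5  1.9] [0.24 0.17 0.11] 18.55
```

Turned 149.7° in all; release and back off along the axis, then look.

Call:
{"method": "apply_moves", "body": {
  "steps": [
    [0.3,0,0,0,0,0,0],
    [1,0,0,0,0,0,0],
    [1,0,0,0,0,0,0],
    [1,0,0,0,0,0,0],
    [1,0,-15,0,0,0,0],
    [1,0,-25,0,0,0,0],
    [1,0,-30,0,0,0,0],
    [1,0,-10,0,0,0,0]
  ]
}}

```text
clock: 19.35
tool_pos: [440.9, -12.2, 160.5]
orientation: [0.628, 0.533, -0.313, -0.473]
force: [-1.0, -0.1, -0.1]
gripper_width: 85.3
```

```bash
python3 st.py; python3 - <<'E'
from h import *
d=grab('wrist','w6.png')
u,v=proj(d,base+4*nn);print(u,v,proj(d,base+38.5*up),proj(d,base+42*nn))
# flange unrolled: bright marks and steel bar by angle (deg, ccw from the index) at r=33
for r in (31,34):
  row=[]
  for a in range(0,360,6):
    t=np.radians(a);x,y=proj(d,base+4*nn+r*(np.cos(t)*up+np.sin(t)*ey)).round().astype(int)
    row.append(int(d['color'][y,x].mean()) if 0<=x<640 and 0<=y<400 else -1)
  print(r,row)
a=d['color'];x0=int(min(max(u-110,0),420));y0=int(min(max(v-85,0),230))
b=cv2.resize(a[y0:y0+170,x0:x0+220],None,fx=3,fy=3,interpolation=cv2.INTER_CUBIC)[:, :390+270]
t=grab('top')['color'][110:270,215:345]
b2=cv2.resize(t,(130*4,160*4))[:590]
c=cv2.resize(b,(400,310));e=cv2.resize(t,(390,480))
m=np.zeros((500,800,3),np.uint8);m[:310,:400]=c;m[:480,405:795]=e
cv2.imwrite('pics/f.png',cv2.cvtColor(m,cv2.COLOR_RGB2BGR))
E
```

```text
[ 0.97 -0.25 -0.88  2.25 -0.37  0.7   1.62]
axis err deg 8.0 phi 71.6 up,ey,n 1.5 -3.6 93.3 85.3 [-1.  -0.1 -0.1] [-0.06  0.39  0.01] 19.35
328.74672375124476 215.9550581429358 [344.93664091 263.96819002] [327.4557659  229.38792942]
31 [245, 244, 244, 244, 243, 239, 241, 234, 183, 168, 193, 157, 70, 69, 68, 128, 141, 31, 28, 26, 100, 26, 26, 28, 27, 31, 33, 25, 27, 70, 26, 27, 24, 99, 124, 184, 70, 71, 70, 208, 225, 77, 90, 82, 125, 235, 241, 247, 247, 247, 246, 246, 245, 247, 246, 245, 247, 247, 246, 245]
34 [246, 245, 245, 239, 235, 205, 141, 70, 72, 71, 74, 193, 69, 67, 68, 83, 190, 30, 30, 28, 108, 30, 25, 26, 25, 79, 27, 29, 27, 50, 71, 26, 24, 93, 94, 203, 70, 71, 72, 216, 224, 78, 80, 82, 164, 238, 82, 133, 118, 232, 243, 246, 248, 247, 246, 243, 246, 245, 246, 246]
```

Index hidden from this side; turn the hand back to the earlier viewpoint before viewing.

Call:
{"method": "apply_moves", "body": {
  "steps": [
    [1,0,-6,0,0,0.13,0],
    [1,0,-6,0,0,0.14,0],
    [1,0,-6,0,0,0.14,0],
    [1,0,-4,0,0,0.14,0],
    [1,0,-4,0,0,0.14,0],
    [1,0,0,0,0,0.14,0],
    [1,0,0,0,0,0.14,0],
    [1,0,0,0,0,0.14,0]
  ]
}}

```text
clock: 20.25
tool_pos: [430.6, -8.5, 179.2]
orientation: [0.697, 0.191, 0.075, -0.688]
force: [0.4, -0.1, 0.0]
gripper_width: 85.3
```

Call:
{"method": "apply_moves", "body": {
  "steps": [
    [1,3,0,0,0,0.14,0],
    [1,3,0,0,0,0.08,0],
    [1,0,0,0,0,0,0]
  ]
}}

```text
clock: 20.55
tool_pos: [435.8, -7.4, 178.8]
orientation: [-0.683, -0.108, -0.154, 0.706]
force: [-0.9, -0.4, 0.3]
gripper_width: 85.3
```

```bash
python3 st.py; python3 - <<'E'
from h import *
d=grab('wrist','w7.png')
u,v=proj(d,base+4*nn);print(u,v,proj(d,base+38.5*up))
for r in (31,34):
  row=[]
  for a in range(-90,96,6):
    t=np.radians(a);x,y=proj(d,base+4*nn+r*(np.cos(t)*up+np.sin(t)*ey)).round().astype(int)
    row.append(int(d['color'][y,x].mean()) if 0<=x<640 and 0<=y<400 else -1)
  print(r,row)
s=grab('scene')['color'][110:260,270:440]
x0=int(min(max(u-100,0),420));y0=int(min(max(v-90,0),220))
m=np.zeros((580,790,3),np.uint8);m[:580,:420]=cv2.resize(d['color'][y0:y0+180,x0:x0+200],None,fx=3.25,fy=3.25,interpolation=cv2.INTER_CUBIC)[:580,:420] if 0 else 0
c=cv2.resize(d['color'][y0:y0+180,x0:x0+200],(440,396),interpolation=cv2.INTER_CUBIC);m[:396,:440]=c
e=cv2.resize(s,(340,300),interpolation=cv2.INTER_CUBIC);m[:300,445:785]=e
m[305:305+270,445:785]=cv2.resize(d['color'],(340,270))
cv2.imwrite('pics/f2.png',cv2.cvtColor(m,cv2.COLOR_RGB2BGR))
E
```

```text
[ 0.63 -0.24 -0.59  2.23 -0.24  0.75  0.11]
axis err deg 8.5 phi -7.0 up,ey,n 6.4 1.5 111.5 85.3 [-0.9 -0.4  0.3] [-0.04  0.4   0.05] 20.55
331.5878696084403 197.91178076402758 [382.9806307  192.36879446]
31 [160, 187, 212, 208, 219, 216, 99, 44, 49, 91, 72, 49, 53, 52, 51, 183, 90, 55, 55, 53, 133, 126, 20, 19, 17, 129, 101, 41, 19, 18, 124]
34 [178, 204, 212, 209, 97, 105, 44, 47, 48, 50, 170, 52, 52, 54, 54, 166, 94, 56, 57, 56, 93, 114, 18, 20, 19, 49, 92, 23, 48, 19, 41]
```

View pics/f2.png

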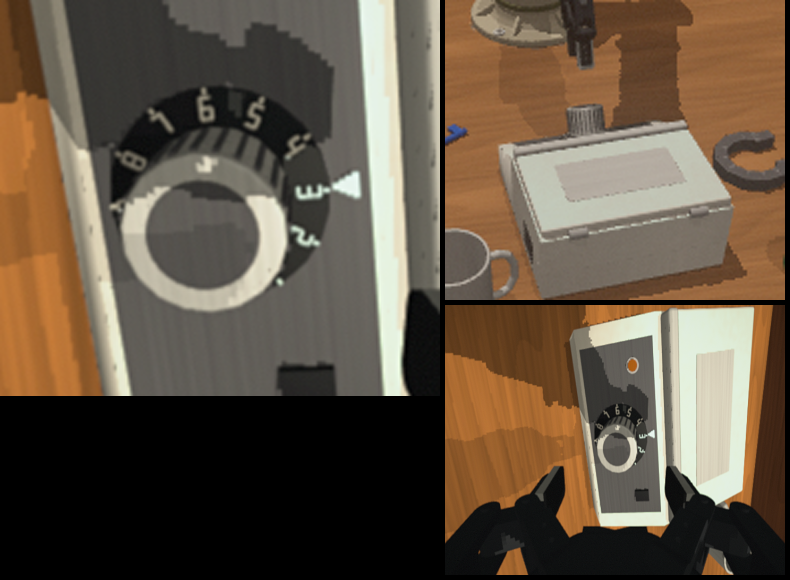

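The sleeve shows 3 exactly at the wedge (345,185), and in the scene crop the lid looks down on the rim with its lip end at (684,123). One numeric lid check against the projected shut pose, then hand in.

```bash
python3 - <<'E'
from h import *
d=grab('scene');g=cv2.cvtColor(d['color'],cv2.COLOR_RGB2GRAY).astype(float)
for th in (0,.04,.08):
  for yl in (-90,90):
    p=O+(123.5-155*np.cos(th)+20*np.sin(th))*ex+yl*ey+(105+155*np.sin(th)+20*np.cos(th))*ez
    u,v=proj(d,p);print(th,yl,u.round(1),v.round(1))
for yl in (-90,90):
    u,v=proj(d,O-31.5*ex+yl*ey+125*ez);u=int(round(u));v=int(round(v));print(u,v,list(zip(range(v-9,v+8),g[v-9:v+8,u].astype(int))))
E
```

```text
0 -90 313.8 180.8
0 90 379.5 170.5
0.04 -90 313.8 179.1
0.04 90 379.8 168.8
0.08 -90 313.9 177.5
0.08 90 380.2 167.2
314 181 [(172, np.int64(98)), (173, np.int64(100)), (174, np.int64(98)), (175, np.int64(102)), (176, np.int64(111)), (177, np.int64(111)), (178, np.int64(114)), (179, np.int64(103)), (180, np.int64(90)), (181, np.int64(80)), (182, np.int64(174)), (183, np.int64(176)), (184, np.int64(161)), (185, np.int64(125)), (186, np.int64(100)), (187, np.int64(190)), (188, np.int64(192))]
379 170 [(161, np.int64(77)), (162, np.int64(77)), (163, np.int64(74)), (164, np.int64(74)), (165, np.int64(77)), (166, np.int64(76)), (167, np.int64(75)), (168, np.int64(74)), (169, np.int64(73)), (170, np.int64(76)), (171, np.int64(162)), (172, np.int64(171)), (173, np.int64(171)), (174, np.int64(148)), (175, np.int64(102)), (176, np.int64(136)), (177, np.int64(191))]
```

The lip edge lies at rows 181.5 and 170.5, against 180.8 and 170.5 predicted for fully shut (0.04 rad would be 1.7 px higher). The lid is shut and the robot touches nothing.

```bash
python3 -c "
from bench import arm
print(arm.finish_job())"
```

```text
the job is handed in; nothing more can be done
None
```

The job is handed in: the brass key is flat in the steriliser, the lid is shut, and the minutes sleeve is back at 3. No verdict was reported. The clock read about 20.6 s of the 72 s allowed.

- **Key:** I laid it in the chamber and let go. The wrist camera, with the lid still open, put it well inside the walls, at chamber x -26 to 15 mm and y -53 to 57 mm. It was not seen again after the lid closed.
- **Lid:** I pulled it over from behind and pressed it down. The last check found its lip edge within 1 px of where it should be when shut; an error of 0.04 rad would have moved it about 1.7 px. The press gave a brief 47 N, with the force on the fingertips rather than the arm or gripper body.
- **Sleeve:** It started at 8. After the lid was down I turned it 150° counter-clockwise in one grip. The last close picture shows 3 exactly at the wedge mark.
- **Bottle, tankard and doorstop:** I never touched them on purpose. The tankard and doorstop look unmoved in the last picture, but I did not measure any of the three at the end.
- **What did not go as planned:**
  - The arm could not reach the full 30° tilt at the sleeve, so I gripped it about 7° off its axis, with several joints close to their limits.
  - The gripper read about 7 mm on the 10 mm shank, but the key held.

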